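# Tip-test a papier-mache figure on the sprung tilt plate

### The job

Tip-test the small papier-mache figure that stands on the spring-backed tilt plate: with a fingertip, press down the round pad on the plate's sprung corner until the pointer at the opposite corner has risen level with the marker clip on the scale, hold it there for about a second, then let the plate come back up and move clear. Do not push the pointer past the clip, do not touch or pick up the figure, keep it standing, and leave the clip and the other things on the table alone.

Things in the scene. Friction and masses are not known exactly. Their poses are not given: they have to be found in the camera images.
- tester: Fixed tilt tester: dark grey cross-shaped foot, 12 mm thick, carrying the tilting plate. Origin on the table under its centre; x runs from the pad corner (x = -116 mm) to the pointer tip (x = +178 mm), y along the pivot line, 60 mm above the table, z up. Two bearing blocks, 76 mm high, at y = +/-156 mm; aluminium scale post, 20 mm wide, 130 mm high, at x = 175, y = 42 mm.
- plate (a joint): Tilt of the plywood plate (200 mm square, 12 mm thick, pivoting on its diagonal), rad: 0 = level on its stop, grows as the pad goes down; hard stop 0.26. A damped spring returns it to 0: the pad starts to move at 2 to 4 N and takes 8 to 11 N at the highest marks. The pointer tip rises 178 mm x sin(tilt), the pad sinks 116 mm x sin(tilt).
- pad: Round black rubber finger pad, 34 mm across and 8 mm thick, fixed on top of the plate at the sprung corner, 116 mm from the pivot line, with a coil spring under it; the rubber gives 1 to 1.5 mm. Origin at the centre of its underside; z is the plate's upward normal.
- pad_top (a point): Centre of the pad's top face, where to press; 74 mm above the table when the plate is level.
- pointer_tip (a point): Tip of the tapered aluminium pointer (a cone 25 mm long, 18 mm across at its root) that sticks out of the plate's corner opposite the pad; 60 mm above the table when the plate is level.
- mark (a point): Tip, at mid height, of the black marker clip's finger that juts from the scale post towards the pointer; z up. The clip is 12 mm tall; its middle is set 14 to 30 mm above the level pointer tip. The pointer is at the mark when its tip is as high as this point (it passes about 7 mm beside it, without touching).
- figure: Loose papier-mache figure, 0.17 to 0.35 kg, standing on the plate near its middle: base 75 x 90 mm, two legs, box body and head, 150 mm high. Origin at the centre of its underside, z up.
- jar: Bystander: closed jar, 56 mm across, 85 mm high, standing on the table beside the tester. Origin at its underside.
- bowl: Bystander: open bowl, 120 mm across, 45 mm high, standing on the table beside the tester. Origin at its underside.
- block: Bystander: wooden block 90 x 40 x 30 mm lying on the table beside the tester. Origin at its underside.
Not all that is in view belongs to the job. Leave any green look-alike of the figure alone.

How it is judged:
By the outcome, as a careful person would: the job done as asked, in the order asked, and still so for the second after the job is handed in, with the robot touching nothing.
It also fails if it takes over 35 s, if anything falls off the work surface, if the arm or the gripper's body presses on something with over 40 N, if the wrist force passes 120 N, or if a joint passes its speed limit or range.

### The arm

A 7-joint arm with a two-finger parallel gripper is mounted at the origin on the work surface. World frame = base frame: x ahead of the robot, y to its left, z up, the work surface at z = 0. Lengths are in m, angles in rad, forces in N, time in s.
With the tool pointing down it reaches from about 0.425 to 0.95 m from the base axis. Payload 4.7 kg.
Tool frame: the origin (TCP) lies at the very end of the fingers, on their centre line; the grasp point (between the pads) lies 19 mm behind it; z points along the fingers, y is the line along which they close (so a half turn about z gives the same grasp; the last joint's range is limited). The gripper opens to 85 mm and grips with 20 to 120 N. Pads are 22 mm wide; open, the fingers measure 114 mm over their backs; the gripper's body (76 mm by 85 mm) begins 54 mm behind the grasp point. The pads swing forward as they close: fully open they stand 13 mm farther back than shut.
Start: joints at [-1.292, 0.469, -0.049, 1.532, 0.024, 1.141, -0.082], TCP at [0.204, 0.643, 0.231] pointing down, gripper open.
Joint ranges: [-2.59, 2.59], [-0.33, 1.99], [-1.39, 1.29], [0.1, 2.45], [-1.04, 4.18], [0.21, 1.99], [-2.66, 2.66]. Speed limits (rad/s): [2.57, 2.57, 3.14, 3.14, 3.14, 3.14, 3.14].

### API

Orientations are given as a unit quaternion [w, x, y, z].
In Python, from rig import ctrl gives the robot as it stands.
- The arm moves only by the tool servo_tool, never from a script. Its argument "steps" is a list of rows, each a list of 3 entries, a list of its own where there are three numbers: the closure, from 0 (fully open) to 1 (shut), then the shift along the world's x, y, z in cm, then the turn, a rotation vector about the world's x, y, z in rad. In form: [[hand, [tx, ty, tz], [wx, wy, wz]], ...]. A call has 1 to 12 rows; each row is the pose to reach, as a shift and turn from the pose commanded when the call began; what a row does not reach only later rows make up. A row lasts 1/10 s, in which the tool goes at most 50 mm and 8.59 degrees, less where a joint would pass 70% of its speed; a pose out of reach is approached as far as the arm can. A call with a gripper value outside its range is refused whole. The fingers move at their own pace and stop on an object; the grip force is fixed at half the most. Time passes only in rows, so rows that repeat a pose let the fingers close. It gives the time, the measured TCP pose, the force, the opening and the grip force at its end, in the units of the state.
- ctrl.state(): the state, without advancing time (a new reading comes with each control period).
- ctrl.capture(name): name is "side" or "top"; returns the picture (400x640x3 uint8, red, green, blue); there is no depth.
- ctrl.get_calibration(name): a dict with "fx", "fy", "cx", "cy" (pixels), "R" (3x3) and "t" (3): a world point X has camera coordinates R X + t. Camera axes: x right, y down, z forward; pixel columns grow to the right and rows downward; lengths in m; the calibration is good to about 2 mm. A picture is of the moment at which its call begins. get_calibration takes no time and is no camera call.
- ctrl.finish_job(): hands the job in; it is judged then, once.
The state is a dict: "t": time; "q": joint angles; "qvel": joint speeds; "tau": joint torques, N m; "eef_pos": TCP position; "orientation": TCP orientation; "wrist_force": force on the tool from outside, world axes, zero at the start; "ft_torque": the same for the moment, N m; "finger_gap": finger opening in m; "grip_force": force on a finger pad.
Only numpy, scipy, OpenCV 4.12 (cv2) and the standard library are available. Lean on these libraries where they do the work, as an engineer would, in place of code of your own. Each camera call takes 0.05 s, during which the arm holds its last target. There are 200 camera calls.

## Working session

There is one attempt and no reset: what is moved stays moved. The work goes in short steps, Python scripts to look and compute and a tool call to move; the robot and the scene stay as the last step left them, time stands still between calls to the robot, and variables do not carry over. Pictures are saved under pics/ and viewed, at most 10 in all, crops included, and the job is handed in when it is done.

Besides the shell and the picture viewer there is one more tool, called after "Request:" as name(argument=value, ...) on one line, values as JSON. servo_tool: Moves the arm, as the interface text tells. Its arguments: {"type":"object","properties":{"steps":{"type":"array","items":{"type":"array"}}},"required":["steps"]}

```bash
mkdir -p pics; python3 - <<'E'
from rig import ctrl
import cv2
for n in("side","top"):
    cv2.imwrite(f"pics/{n}0.png",ctrl.capture(n)[:,:,::-1]); print(n,ctrl.get_calibration(n))
s=ctrl.state();print(s)
E
```

```text
side {'fx': 384.7355671550651, 'fy': 384.7355671550651, 'cx': 320.77948515424185, 'cy': 198.2917821070865, 'R': array([[ 0.96779356, -0.25168321,  0.00558509],
       [-0.14854279, -0.58881994, -0.7944974 ],
       [ 0.20325026,  0.76807984, -0.60724187]]), 't': array([-0.59488821,  0.15241238,  0.79640142])}
top {'fx': 455.0272342445117, 'fy': 455.0272342445117, 'cx': 318.49380627356027, 'cy': 195.3828338804273, 'R': array([[ 0.02451679, -0.99960721,  0.01357788],
       [-0.9814377 , -0.02665089, -0.18992045],
       [ 0.19020771, -0.0086696 , -0.98170559]]), 't': array([-0.03966683,  0.60491453,  0.94423092])}
{'t': 0.1, 'q': array([-1.29186618,  0.46935244, -0.0486164 ,  1.53354998,  0.02410749,
        1.1410082 , -0.08230517]), 'qvel': array([ 1.07726944e-03, -1.93058263e-03,  6.31181281e-04, -3.63519441e-03,
       -1.21095235e-03, -3.95320484e-04,  8.95934181e-05]), 'tau': array([ 6.32185456e-04, -5.11515713e+01, -4.69810073e-02, -2.38393718e+01,
        1.08633604e-02,  4.32792891e-03, -1.68397571e-05]), 'eef_pos': array([0.20433906, 0.6427866 , 0.23038243]), 'orientation': array([-1.04514481e-04,  1.53285518e-01,  9.88181562e-01, -8.59692158e-04]), 'wrist_force': array([-0.25720816,  0.8054221 , -0.7564418 ]), 'ft_torque': array([ 0.04859774, -0.00388769, -0.03508342]), 'grip_force': 0.0, 'finger_gap': 0.08565332778529154}
```

View pics/side0.png

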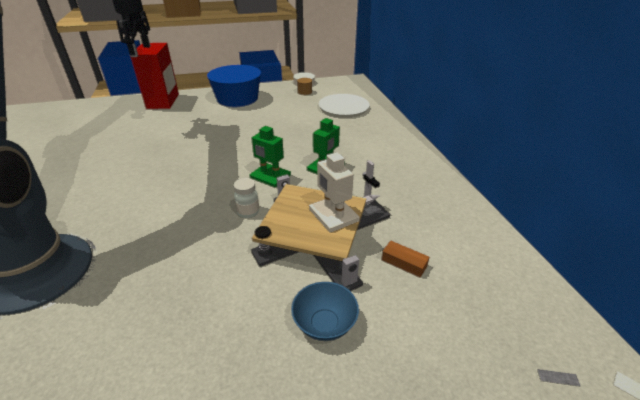

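View pics/top0.png

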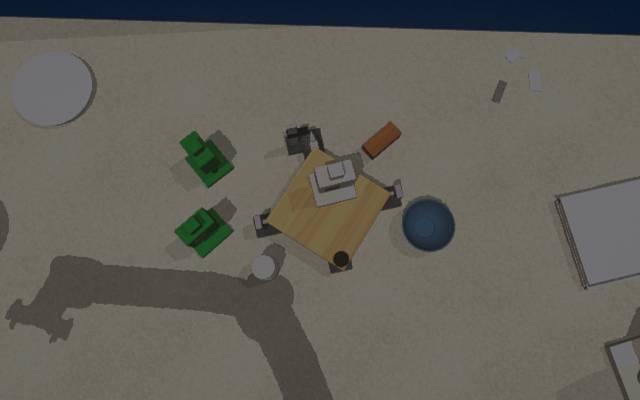

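The pad is the black disc at side (263,232) and top (341,259). The clip is on the post at side (370,180) and top (300,132). The white figure is at side (336,185). The two green look-alikes, at side (267,155) and (325,145), are to be left alone. Other dark round things are the jar and bearing blocks, which don't fit the pad's description. Next I'll crop close.

```bash
cat > h.py <<'E'
from rig import ctrl
import numpy as np, cv2
C={n:ctrl.get_calibration(n) for n in("side","top")}
def ray(n,p):
    c=C[n];R,t=np.array(c["R"]),np.array(c["t"])
    d=R.T@np.array([(p[0]-c["cx"])/c["fx"],(p[1]-c["cy"])/c["fy"],1]); return -R.T@t,d/np.linalg.norm(d)
def plane(n,p,z):
    o,d=ray(n,p); return o+d*(z-o[2])/d[2]
def proj(n,X):
    c=C[n];x=np.array(c["R"])@X+c["t"]; return np.array([c["fx"]*x[0]/x[2]+c["cx"],c["fy"]*x[1]/x[2]+c["cy"]])
def tri(ps,pt):
    (a,d),(b,e)=ray("side",ps),ray("top",pt)
    k=np.linalg.lstsq(np.c_[d,-e],b-a,rcond=None)[0]; p,q=a+k[0]*d,b+k[1]*e
    return (p+q)/2,np.linalg.norm(p-q)
def crop(n,img,x,y,w,h,f):
    return cv2.resize(img[y:y+h,x:x+w,::-1],None,fx=f,fy=f,interpolation=cv2.INTER_CUBIC)
E
python3 - <<'E'
from h import *
a=cv2.imread("pics/side0.png")[:,:,::-1];b=cv2.imread("pics/top0.png")[:,:,::-1]
A=crop("s",a,245,150,155,130,5);B=crop("t",b,250,115,155,160,5)
A=cv2.convertScaleAbs(A,alpha=1.2);B=cv2.convertScaleAbs(B,alpha=1.8)
cv2.imwrite("pics/c1.png",cv2.resize(A,(775,600)) if A.shape[0]>600 else A)
cv2.imwrite("pics/c2.png",B[:600])
E
python3 - <<'E'
from h import *
for n,(u,v) in dict(side=(263,232),top=(341,259)).items():
    g=cv2.imread(f"pics/{n}0.png",0);r=g[v-14:v+14,u-14:u+14]
    for th in(20,30,40):
        k,l,s,c=cv2.connectedComponentsWithStats((r<th).astype(np.uint8))
        print(n,th,[(s[i].tolist(),(c[i]+[u-14,v-14]).round(1).tolist()) for i in range(1,k) if s[i][4]>30])
    print(plane(n,(u,v),.074))
print(tri((263,232),(341,259)))
E
```

```text
side 20 []
side 30 [([7, 9, 14, 11, 122], [262.6, 232.0])]
side 40 [([7, 9, 15, 11, 132], [262.5, 232.0])]
[ 0.47187568 -0.07729749  0.074     ]
top 20 []
top 30 [([7, 7, 14, 14, 142], [340.6, 258.4])]
top 40 [([7, 7, 15, 15, 179], [340.8, 258.8])]
[ 0.4671552  -0.07477493  0.074     ]
(array([ 0.46964792, -0.0749442 ,  0.07177938]), np.float64(0.004739929646469834))
```

View pics/c1.png

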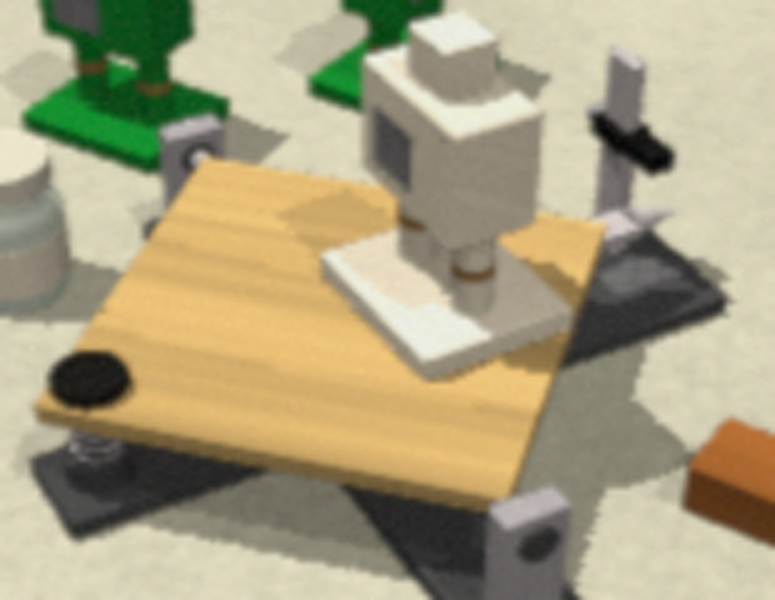

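View pics/c2.png

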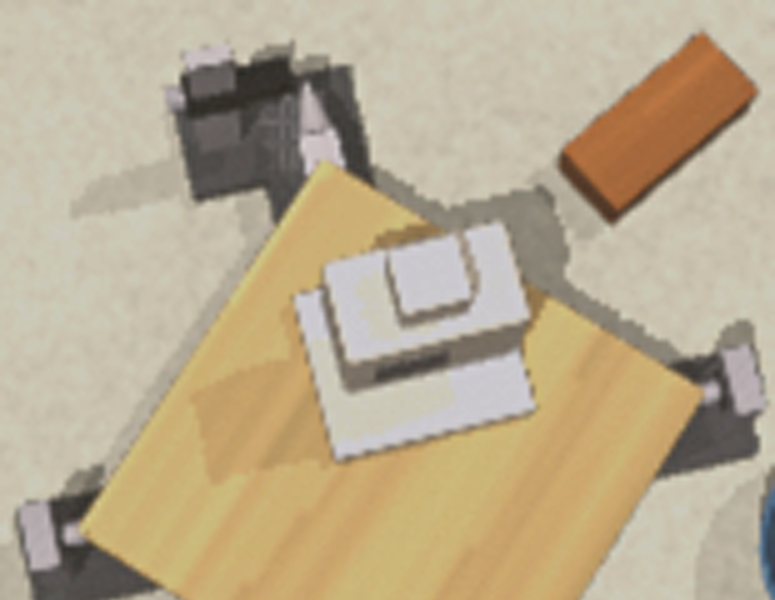

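The crops confirm the choices. The black rubber pad is at side (262.6,232). The clip finger tip is at about side (377,183.6) and top (308.6,129.5). The pointer tip is at about side (378.5,196) and top (311.6,132). The figure stands level towards the pointer side.

```bash
python3 - <<'E'
from h import *
ps=plane("side",(262.6,232),.074);pt=plane("top",(340.8,258.7),.074);pad=(ps+pt)/2
print(pad)
qs=plane("side",(378.5,196.2),.06);qt=plane("top",(311.6,132),.06);print("ptr",qs,qt, np.linalg.norm((qs-ps)[:2]),np.linalg.norm((qt-pt)[:2]))
print("tri ptr",tri((378.5,196.2),(311.6,132)),"clip",tri((377,183.6),(308.6,129.5)))
print(plane("top",(317,207),.07),"cams",ray("side",(320,200))[0],ray("top",(320,200))[0])
u=(qs+qt)/2-pad;u[2]=0;u/=np.linalg.norm(u);v=np.array([-u[1],u[0],0]);print("u",u)
tip=pad+.294*u
for h in(0,14,18,22,26,30):
    P=tip.copy();P[2]=.06+h/1000;M=P+.007*v;print(h,proj("side",P).round(1),proj("side",M).round(1),proj("top",M).round(1))
E
```

```text
[ 0.46942773 -0.07571957  0.074     ]
ptr [ 0.75439241 -0.00402206  0.06      ] [ 0.75080566 -0.00486947  0.06      ] 0.2925822317065503 0.2914344580437033
tri ptr (array([ 0.75222853, -0.00516358,  0.06067377]), np.float64(0.00318277236940904)) clip (array([0.74706608, 0.00110026, 0.09347658]), np.float64(0.004188236350040762))
[ 0.57775001 -0.02132459  0.07      ] cams [ 0.43649994 -0.67167979  0.60802203] [ 0.41505842 -0.01534363  1.04238101]
u [0.96975369 0.2440856  0.        ]
0 [378.5 196.2] [376.8 194.6] [308.2 131.1]
14 [379.1 191.4] [377.4 189.9] [308.2 129. ]
18 [379.3 190. ] [377.5 188.5] [308.1 128.4]
22 [379.5 188.6] [377.7 187.1] [308.1 127.8]
26 [379.6 187.3] [377.9 185.7] [308.1 127.2]
30 [379.8 185.9] [378.  184.3] [308.1 126.6]
```

Request:
servo_tool(steps=[[1, [0, 0, 3], [0, 0, 0]], [1, [4, -8, 3], [0, 0, 0]], [1, [7, -13, 3], [0, 0, 0]], [1, [10, -18, 3], [0, 0, 0]], [1, [12, -23, 3], [0, 0, 0]], [1, [14, -28, 3], [0, 0, 0]], [1, [16, -33, 3], [0, 0, 0]], [1, [17, -38, 3], [0, 0, 0]]])

```text
t: 0.9
eef_pos: [0.3544, 0.3253, 0.2611]
orientation: [0.0, 0.154, 0.988, -0.0]
wrist_force: [1.6, 0.0, 0.1]
finger_gap: -0.0001
grip_force: 0.0
```

```bash
python3 - <<'E'
from h import *
a=np.mean([ctrl.capture("side").astype(float) for _ in range(4)],0);b=np.mean([ctrl.capture("top").astype(float) for _ in range(4)],0)
np.save("a.npy",a);np.save("b.npy",b)
def big(m,x,y,w,h,f,g):
    i=cv2.resize(np.clip(m[y:y+h,x:x+w,::-1]*g,0,255).astype(np.uint8),None,fx=f,fy=f,interpolation=cv2.INTER_NEAREST)
    return i
A=big(a,358,155,32,48,12,1.2);B=big(b,282,118,33,48,12,1.8)
cv2.imwrite("pics/d.png",np.hstack([A,B]))
print(a[176:202,370:384].mean(2).round().astype(int));print(b[120:137,300:316].mean(2).round().astype(int))
E
```

```text
[[ 94  92  86 113 145 166 171 172 172 169 167 166 165 165]
 [ 90  86  73  57  88 149 171 173 172 170 170 168 166 166]
 [ 66  57  37  23  52 130 162 168 170 170 171 170 168 167]
 [ 29  26  23  22  32  84 135 159 165 166 167 168 167 166]
 [ 13  19  21  20  23  34  73 128 151 161 167 168 167 168]
 [ 11  13  18  21  21  20  30  65 107 146 164 170 170 167]
 [ 11   8  11  16  20  21  21  26  51 107 154 169 170 168]
 [ 30  17  10  12  14  18  18  20  25  70 146 168 170 169]
 [ 60  35  17  14   9  15  14   9  20  69 144 165 168 168]
 [ 80  68  56  32  14  12   8  11  30  86 148 165 165 167]
 [ 86  98 107  79  39  19  29  47  62 111 157 169 167 168]
 [ 86 106 145 131  93  67  86 109 121 153 170 172 171 173]
 [ 88 110 154 165 149 131 153 165 166 168 170 170 170 170]
 [ 89 123 160 172 171 169 170 169 169 167 167 169 172 172]
 [ 91 136 167 172 173 172 171 169 168 169 169 170 172 171]
 [ 92 137 166 172 171 169 169 168 170 171 172 172 171 171]
 [ 92 135 163 171 170 169 168 168 168 170 171 171 170 170]
 [ 96 147 169 171 172 170 170 168 168 169 169 170 170 170]
 [109 150 168 172 172 168 168 168 169 
[... 874 characters left out ...]
 105 104  80  76  79  79  81]
 [ 52  44  39  33  29  28  28  39  74  80  79  74  74  75  77  76]
 [ 28  28  27  26  27  27  27  34  71  76  73  71  71  72  70  53]
 [ 27  26  27  28  27  27  28  30  49  69  61  52  49  41  40  37]
 [ 28  28  28  27  28  28  29  27  31  40  40  40  36  34  34  37]
 [ 28  28  27  27  29  28  27  27  30  36  48  64  39  35  35  37]
 [ 28  28  27  28  28  27  25  26  27  38  62 103  52  37  38  38]
 [ 28  26  25  25  25  26  27  35  35  41  75 103  70  49  46  36]
 [ 25  26  28  29  31  32  43  60  52  51  82 106  96  65  47  36]
 [ 31  33  38  40  40  40  54  53  56  57  88 106  99  82  52  37]
 [ 36  38  42  49  50  48  58  49  57  58  88 104 102  91  61  36]]
```

View pics/d.png

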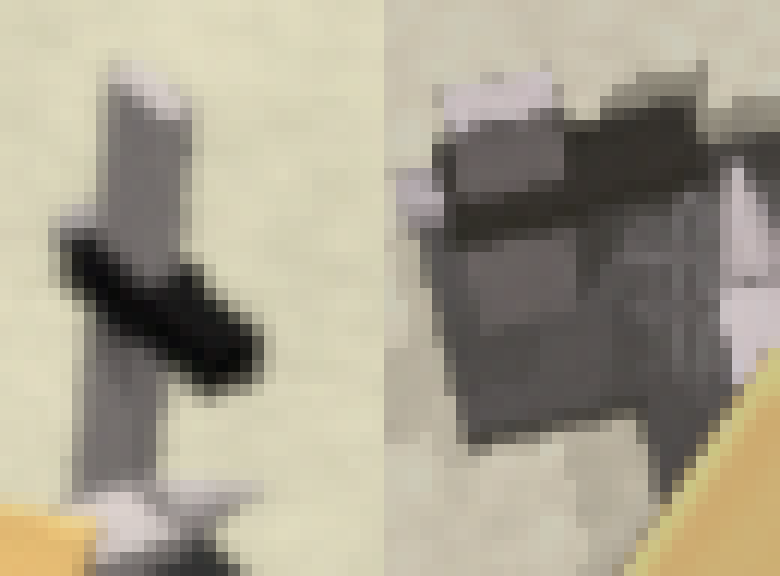

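```bash
python3 - <<'E'
from h import *
s=ctrl.state();print(s["t"],s["eef_pos"],s["wrist_force"])
pad=np.array([.4694,-.0757]);print((pad-s["eef_pos"][:2])*100)
qs=plane("side",(379.2,195.7),.06);qt=plane("top",(310.7,130.8),.06);print(qs,qt,tri((379.2,195.7),(310.7,130.8)))
print([np.linalg.norm(q[:2]-pad) for q in(qs,qt)])
E
```

```text
1.3 [0.35285127 0.32898538 0.26113947] [0.07333584 0.44293337 0.41146362]
[ 11.6548727  -40.46853805]
[ 0.75672541 -0.00258362  0.06      ] [ 0.75358493 -0.00275812  0.06      ] (array([ 0.755046  , -0.00302021,  0.0601165 ]), np.float64(0.002888224207618693))
[np.float64(0.2964825421598752), np.float64(0.29339664744548205)]
```

Request:
servo_tool(steps=[[1, [1, -4, 0], [0, 0, 0]], [1, [2, -8, 0], [0, 0, 0]], [1, [3, -12, 0], [0, 0, 0]], [1, [4, -16, 0], [0, 0, 0]], [1, [6, -20, 0], [0, 0, 0]], [1, [7, -24, 0], [0, 0, 0]], [1, [8, -28, 0], [0, 0, 0]], [1, [9, -32, 0], [0, 0, 0]], [1, [10, -36, 0], [0, 0, 0]], [1, [11.6, -40.5, -3], [0, 0, 0]], [1, [11.6, -40.5, -7], [0, 0, 0]], [1, [11.6, -40.5, -11], [0, 0, 0]]])

```text
t: 2.5
eef_pos: [0.4709, -0.0783, 0.1503]
orientation: [0.001, 0.154, 0.988, -0.0]
wrist_force: [0.2, 2.0, -0.5]
finger_gap: -0.0002
grip_force: 0.0
```

Request:
servo_tool(steps=[[1, [0, 0, 0], [0, 0, 0]], [1, [0, 0, 0], [0, 0, 0]]])

```text
t: 2.7
eef_pos: [0.4702, -0.0767, 0.1515]
orientation: [-0.0, 0.152, 0.988, -0.0]
wrist_force: [0.6, -0.2, 1.1]
finger_gap: -0.0003
grip_force: 0.0
```

```bash
python3 - <<'E'
from h import *
s=ctrl.state();print(s["t"],s["eef_pos"],s["wrist_force"])
a=ctrl.capture("side");b=ctrl.capture("top")
A=crop("s",a,230,130,160,120,5);B=crop("t",b,260,110,160,170,5)
h=lambda i:cv2.resize(i,(400,int(i.shape[0]*400/i.shape[1])))
A,B=h(A),cv2.convertScaleAbs(h(B),alpha=1.8);A=cv2.copyMakeBorder(A,0,B.shape[0]-A.shape[0],0,0,cv2.BORDER_CONSTANT)
cv2.imwrite("pics/e.png",np.hstack([A,B]))
E
```

```text
2.7 [ 0.4701531  -0.07668271  0.15153316] [ 0.63787789 -0.17793721  1.05500829]
```

View pics/e.png

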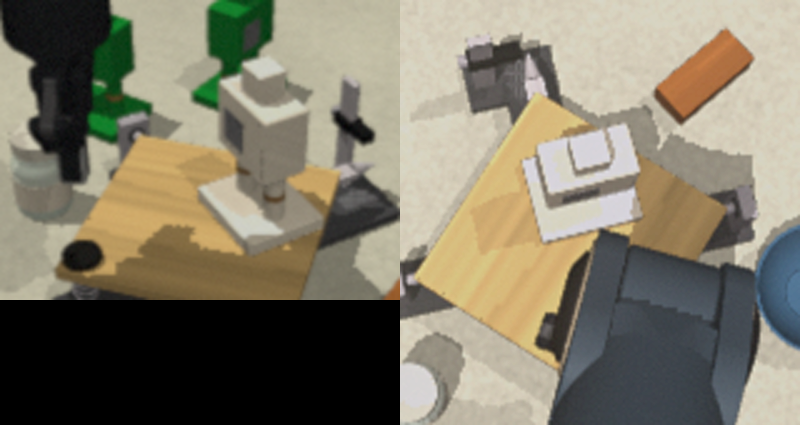

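The view shows the fingertip over the pad at side (260,200). The pointer and clip are clear of the arm in both views. I'll descend to just above the pad.

Request:
servo_tool(steps=[[1, [0, 0.1, -2], [0, 0, 0]], [1, [0, 0.1, -4], [0, 0, 0]], [1, [0, 0.1, -6], [0, 0, 0]], [1, [0, 0.1, -7], [0, 0, 0]], [1, [0, 0.1, -7.3], [0, 0, 0]], [1, [0, 0.1, -7.3], [0, 0, 0]]])

```text
t: 3.4
eef_pos: [0.4705, -0.0764, 0.0792]
orientation: [0.001, 0.153, 0.988, 0.0]
wrist_force: [-0.3, 0.2, 0.8]
finger_gap: 0.0
grip_force: 0.0
```

Request:
servo_tool(steps=[[1, [0, 0, -0.2], [0, 0, 0]], [1, [0, 0, -0.3], [0, 0, 0]], [1, [0, 0, -0.4], [0, 0, 0]], [1, [0, 0, -0.5], [0, 0, 0]], [1, [0, 0, -0.5], [0, 0, 0]]])

```text
t: 3.9
eef_pos: [0.4699, -0.0765, 0.0736]
orientation: [0.0, 0.153, 0.988, 0.0]
wrist_force: [-0.2, 0.6, 2.8]
finger_gap: -0.0
grip_force: 1.6
```

Request:
servo_tool(steps=[[1, [0, 0, -0.1], [0.002, -0.008, 0]], [1, [0, 0, -0.2], [0.004, -0.016, 0]], [1, [0, 0, -0.35], [0.007, -0.028, 0]], [1, [0, 0, -0.5], [0.01, -0.04, 0]], [1, [0, 0, -0.65], [0.013, -0.052, 0]], [1, [0, 0, -0.8], [0.016, -0.064, 0]], [1, [0, 0, -0.95], [0.019, -0.076, 0]], [1, [0, 0, -1.1], [0.022, -0.088, 0]], [1, [0, 0, -1.2], [0.025, -0.1, 0]], [1, [0, 0, -1.3], [0.027, -0.109, 0]], [1, [0, 0, -1.3], [0.027, -0.109, 0]], [1, [0, 0, -1.3], [0.027, -0.109, 0]]])

```text
t: 5.1
eef_pos: [0.4693, -0.0766, 0.0606]
orientation: [0.052, 0.153, 0.987, 0.022]
wrist_force: [-2.6, -0.6, 7.2]
finger_gap: 0.0001
grip_force: 3.7
```

```bash
python3 - <<'E'
from h import *
s=ctrl.state();print(s["t"],s["eef_pos"],s["wrist_force"])
a=np.mean([ctrl.capture("side").astype(float) for _ in range(4)],0);np.save("a2.npy",a)
b=np.mean([ctrl.capture("top").astype(float) for _ in range(2)],0)
a0=np.load("a.npy")
print(a[180:202,372:384].mean(2).round().astype(int));print(ctrl.state()["eef_pos"])
big=lambda m:cv2.resize(np.clip(m[155:205,340:392,::-1]*1.2,0,255).astype(np.uint8),None,fx=7,fy=7,interpolation=cv2.INTER_NEAREST)
full=cv2.resize(a[130:270,240:400,::-1].astype(np.uint8),(400,350))
cv2.imwrite("pics/f.png",np.hstack([big(a),full]))
E
```

```text
5.1 [ 0.46932071 -0.07662857  0.06055157] [-2.64526966 -0.62716945  7.15430241]
[[ 20  21  24  40  78 138 162 173 179 180 180 180]
 [ 20  20  23  22  34  71 115 156 176 183 183 181]
 [ 16  19  22  24  24  30  55 115 167 182 182 180]
 [ 12  13  17  22  21  24  27  77 156 180 183 181]
 [ 22  14  12  18  13  12  24  76 156 178 181 181]
 [ 60  36  17  11  11  17  32  93 160 178 178 178]
 [116  85  44  23  30  50  66 119 169 182 181 180]
 [155 140 100  73  94 114 126 163 181 184 185 186]
 [166 176 157 139 162 170 170 172 180 182 182 182]
 [173 178 177 174 174 171 161 153 171 182 184 185]
 [170 171 168 164 150 140 140 156 174 182 184 185]
 [154 153 148 144 129 139 167 180 183 185 184 184]
 [153 140 128 124 138 165 178 182 183 184 183 182]
 [162 132 122 140 168 178 180 181 182 181 183 182]
 [124 118 140 168 179 182 181 182 181 183 183 183]
 [118 140 169 181 182 182 181 181 182 182 183 184]
 [133 167 183 185 184 184 182 182 182 182 183 183]
 [111 155 180 187 189 188 184 182 183 185 187 186]
 [ 79 112 156 179 187 188 185 184 186 188 188 188]
 [ 67  67 103 151 177 185 184 185 187 189 189 187]
 [ 54  48  56  89 145 175 183 184 185 186 186 185]
 [ 47  46  45  52  87 144 174 182 183 183 184 184]]
[ 0.4692937  -0.07661564  0.06054298]
```

View pics/f.png

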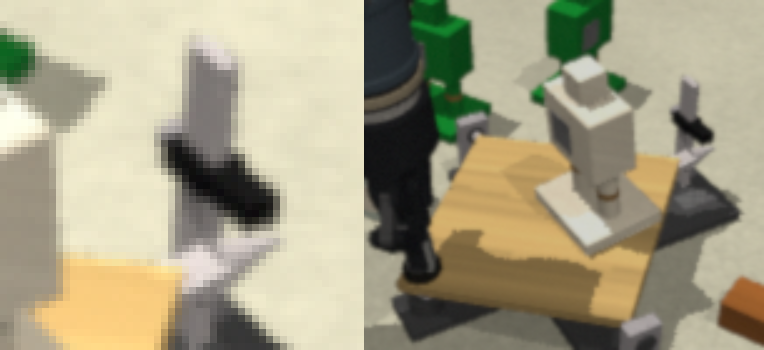

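The pointer tip is now at side (379.3,189.2), about 19 mm up and still below the clip centre at (377.2,184.7). The figure is standing. About 9 mm remain at the pointer, so about 6 mm at the pad.

Request:
servo_tool(steps=[[1, [0, 0, -0.1], [0.002, -0.008, 0]], [1, [0, 0, -0.2], [0.004, -0.016, 0]], [1, [0, 0, -0.3], [0.006, -0.024, 0]], [1, [0, 0, -0.4], [0.008, -0.032, 0]], [1, [0, 0, -0.5], [0.01, -0.04, 0]], [1, [0, 0, -0.55], [0.01, -0.042, 0]], [1, [0, 0, -0.55], [0.01, -0.042, 0]]])

```text
t: 6.1
eef_pos: [0.4695, -0.0766, 0.0552]
orientation: [0.072, 0.153, 0.985, 0.03]
wrist_force: [-2.3, 0.4, 9.5]
finger_gap: 0.0001
grip_force: 4.5
```

```bash
python3 - <<'E'
from h import *
s=ctrl.state();print(s["t"],s["eef_pos"],s["wrist_force"])
a=np.mean([ctrl.capture("side").astype(float) for _ in range(4)],0);np.save("a3.npy",a)
b=np.mean([ctrl.capture("top").astype(float) for _ in range(2)],0)
print(a[180:194,372:384].mean(2).round().astype(int));print(b[120:137,300:316].mean(2).round().astype(int))
big=lambda m:cv2.resize(np.clip(m[155:205,340:392,::-1]*1.2,0,255).astype(np.uint8),None,fx=7,fy=7,interpolation=cv2.INTER_NEAREST)
full=cv2.resize(a[130:270,240:400,::-1].astype(np.uint8),(400,350))
cv2.imwrite("pics/g.png",np.hstack([big(a),full]))
E
```

```text
6.1 [ 0.46948579 -0.07661658  0.05520779] [-2.27849878  0.35062194  9.49345807]
[[ 23  22  26  38  79 140 165 175 180 181 181 180]
 [ 19  21  24  25  34  71 116 158 178 183 183 182]
 [ 14  19  23  22  23  31  56 117 167 184 183 181]
 [ 13  14  18  18  21  22  28  78 158 182 184 183]
 [ 22  15  14  21  22  25  36  80 158 179 182 182]
 [ 63  47  46  53  58  78 102 125 166 179 179 180]
 [127 115 115 119 122 140 166 172 181 184 181 182]
 [175 177 174 170 164 150 144 158 178 185 185 187]
 [169 169 164 154 147 132 143 171 183 185 185 185]
 [148 150 142 130 125 138 167 180 182 183 185 185]
 [146 136 120 118 138 167 179 182 183 183 186 186]
 [165 133 116 137 168 181 183 184 185 186 185 184]
 [122 116 138 169 180 182 182 184 185 184 184 184]
 [114 138 171 184 184 182 182 183 183 183 184 184]]
[[110 108 109 111 111 112 112 111 109 109 108 109 110 112 112 112]
 [108 107 108 110 110 112 113 112 110 110 110 111 111 110 110 110]
 [108 108 108 108 110 112 114 113 107 111 112 112 111 108 109 108]
 [110 109 108 104 106 108 108 106  85 109 112 112 110 108 110 110]
 [111 107 103  80  80  80  79  78  77 107 112 111 111 111 112 111]
 [106  84  79  75  73  72  72  72  80 110 112 106 107 109 110 108]
 [ 80  74  73  70  57  47  49  51  80 108 106  82  78  81  82  84]
 [ 54  47  40  36  30  29  30  40  76  82  81  79  76  78  78  78]
 [ 30  28  28  26  27  28  28  36  72  78  79  95  78  73  73  55]
 [ 28  29  28  28  29  28  28  31  50  70  75 109  76  43  41  38]
 [ 29  29  28  30  30  30  28  29  32  45  76 114  98  48  35  39]
 [ 30  29  28  29  29  29  29  30  31  40  75 112 110  66  39  46]
 [ 29  30  28  30  29  28  26  24  27  41  79 110 109  88  48  48]
 [ 29  26  26  26  28  27  28  37  36  47  93 110 111  98  67  48]
 [ 26  27  28  30  32  33  44  62  54  54  90 108 111 104  85  51]
 [ 32  35  39  41  41  42  56  54  58  60  90 106 110 106  95  66]
 [ 37  40  44  52  52  50  59  51  60  60  89 106 110 108 101  82]]
```

View pics/g.png

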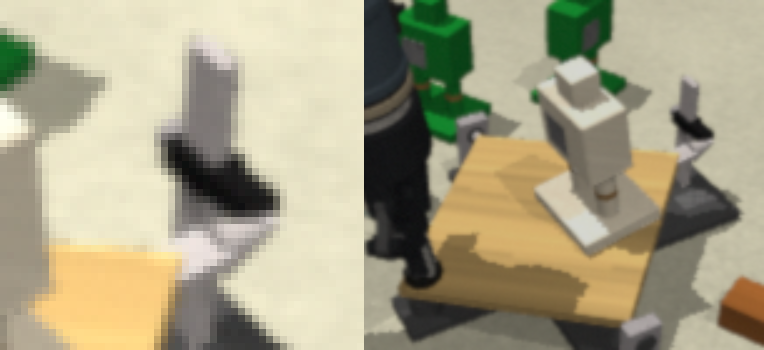

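```bash
python3 - <<'E'
from h import *
pad=np.array([.4694,-.0757,0]);q=np.array([.7550,-.0028,0]);u=(q-pad);u/=np.linalg.norm(u);v=np.array([-u[1],u[0],0])
P=lambda x,y,z:proj("side",q+u*(x-178)/1e3+v*y/1e3+[0,0,z/1e3])
b=np.array([379.25,195.75])-P(178,0,60);print("bias",b)
for h in(26,28,30):
    z=60+h
    print(h,"tip",(P(np.sqrt(178**2-h*h),0,z)+b).round(2),[( (P(xc-t,7,z-6)+b).round(2).tolist(),(P(xc+t,7,z)+b).round(2).tolist()) for xc,t in((175,5),(178,5),(175,4))])
print("post top corners",[(P(175+i*3,42+j*10,130)+b).round(1).tolist() for i in(-1,1) for j in(-1,1)])
E
```

```text
bias [ 0.69887205 -0.1105307 ]
26 tip [379.66 187.06] [([375.53, 188.33], [379.27, 185.06]), ([376.58, 187.97], [380.31, 184.71]), ([375.88, 188.21], [378.92, 185.18])]
28 tip [379.64 186.4 ] [([375.61, 187.64], [379.35, 184.36]), ([376.66, 187.28], [380.4, 184.01]), ([375.96, 187.52], [379.0, 184.48])]
30 tip [379.6  185.74] [([375.68, 186.94], [379.43, 183.66]), ([376.74, 186.59], [380.48, 183.31]), ([376.03, 186.82], [379.08, 183.78])]
post top corners [[371.9, 165.0], [367.0, 160.9], [374.1, 164.3], [369.1, 160.3]]
```

The clip is about 28.5 mm up and the tip is about 26 mm up. I'll press 1.6 mm more and hold.

Request:
servo_tool(steps=[[1, [0, 0, -0.08], [0.002, -0.007, 0]], [1, [0, 0, -0.16], [0.003, -0.014, 0]], [1, [0, 0, -0.16], [0.003, -0.014, 0]], [1, [0, 0, -0.16], [0.003, -0.014, 0]]])

```text
t: 6.8
eef_pos: [0.4695, -0.0766, 0.0537]
orientation: [0.079, 0.153, 0.985, 0.033]
wrist_force: [-2.9, 0.6, 9.7]
finger_gap: -0.0004
grip_force: 4.7
```

```bash
python3 - <<'E'
from h import *
s=ctrl.state();print(s["t"],s["eef_pos"],s["wrist_force"])
a=np.mean([ctrl.capture("side").astype(float) for _ in range(4)],0);np.save("a4.npy",a)
print(a[180:194,372:384].mean(2).round().astype(int))
A=[np.load(f) for f in("a3.npy",)]+[a]
T=np.load("a2.npy")
# plate/pointer shift by registration on pointer body below the clip
for m,n in((np.load("a2.npy"),A[0]),(A[0],a)):
    f=lambda i:np.float32(i[187:197,368:382].mean(2))
    tpl=np.float32(n.mean(2))[189:194,371:378]
    k=8;M=cv2.resize(np.float32(m.mean(2))[186:202,368:382],None,fx=k,fy=k,interpolation=cv2.INTER_CUBIC);t=cv2.resize(tpl,None,fx=k,fy=k,interpolation=cv2.INTER_CUBIC)
    r=cv2.minMaxLoc(cv2.matchTemplate(M,t,cv2.TM_CCOEFF_NORMED));print("moved px (col,row)",3-r[3][0]/k,3-r[3][1]/k,r[1])
E
```

```text
6.8 [ 0.46952999 -0.07658626  0.05365939] [-2.94523385  0.59196839  9.74093379]
[[ 22  24  26  39  78 140 164 176 180 182 182 181]
 [ 21  22  23  23  33  72 116 158 178 184 184 182]
 [ 17  20  21  24  25  30  56 116 167 183 184 181]
 [ 11  14  18  21  24  23  32  79 158 183 184 183]
 [ 26  29  32  38  47  53  63 108 163 181 182 183]
 [ 80  94 102 104 113 117 120 155 179 181 180 181]
 [146 164 174 173 173 163 153 149 174 184 182 181]
 [171 174 169 158 149 143 155 175 185 186 186 188]
 [155 159 149 137 132 146 173 183 184 185 186 185]
 [144 143 132 130 147 171 181 182 182 184 186 186]
 [151 125 120 142 170 180 182 183 183 185 186 186]
 [134 118 140 168 181 183 184 185 186 186 186 184]
 [120 142 170 181 183 182 182 184 185 186 185 184]
 [148 174 185 184 184 183 182 182 184 183 185 185]]
moved px (col,row) 0.0 -2.0 0.9784234166145325
moved px (col,row) -0.5 -0.5 0.9820398092269897
```

The tip is at row ≈186.2, against a target of 186.2, so it is level. I'll hold, then release gently.

Request:
servo_tool(steps=[[1, [0, 0, 0], [0, 0, 0]], [1, [0, 0, 0], [0, 0, 0]], [1, [0, 0, 0], [0, 0, 0]], [1, [0, 0, 0], [0, 0, 0]], [1, [0, 0, 0], [0, 0, 0]], [1, [0, 0, 0], [0, 0, 0]], [1, [0, 0, 0], [0, 0, 0]], [1, [0, 0, 0], [0, 0, 0]]])

```text
t: 7.8
eef_pos: [0.4695, -0.0766, 0.0536]
orientation: [0.079, 0.153, 0.985, 0.033]
wrist_force: [-2.6, 0.3, 9.4]
finger_gap: 0.0003
grip_force: 4.7
```

Request:
servo_tool(steps=[[1, [0, 0, 0.1], [-0.002, 0.008, 0]], [1, [0, 0, 0.25], [-0.005, 0.02, 0]], [1, [0, 0, 0.4], [-0.008, 0.032, 0]], [1, [0, 0, 0.55], [-0.011, 0.045, 0]], [1, [0, 0, 0.7], [-0.014, 0.058, 0]], [1, [0, 0, 0.85], [-0.017, 0.07, 0]], [1, [0, 0, 1.0], [-0.02, 0.083, 0]], [1, [0, 0, 1.15], [-0.024, 0.096, 0]], [1, [0, 0, 1.3], [-0.027, 0.11, 0]], [1, [0, 0, 1.45], [-0.03, 0.123, 0]], [1, [0, 0, 1.6], [-0.034, 0.137, 0]], [1, [0, 0, 1.75], [-0.037, 0.15, 0]]])

```text
t: 9.0
eef_pos: [0.4697, -0.0765, 0.0709]
orientation: [0.007, 0.153, 0.988, 0.002]
wrist_force: [-1.0, 0.3, 4.4]
finger_gap: -0.0001
grip_force: 1.8
```

Request:
servo_tool(steps=[[1, [0, 0, 0.15], [-0.002, 0.01, 0]], [1, [0, 0, 0.3], [-0.003, 0.015, 0]], [1, [0, 0, 0.5], [-0.003, 0.015, 0]], [1, [0, 0, 1], [-0.003, 0.015, 0]], [1, [0, 0, 3], [-0.003, 0.015, 0]], [1, [0, 0, 6], [-0.003, 0.015, 0]], [1, [0, 0, 10], [-0.003, 0.015, 0]], [1, [0, 0, 14], [-0.003, 0.015, 0]], [1, [0, 0, 18], [-0.003, 0.015, 0]], [1, [0, 0, 18], [-0.003, 0.015, 0]], [1, [0, 0, 18], [-0.003, 0.015, 0]]])

```text
t: 10.1
eef_pos: [0.4696, -0.0764, 0.2513]
orientation: [0.001, 0.153, 0.988, 0.001]
wrist_force: [-0.2, 0.3, -0.3]
finger_gap: 0.0005
grip_force: 0.0
```

```bash
python3 - <<'E'
from h import *
s=ctrl.state();print(s["t"],s["eef_pos"],s["wrist_force"],abs(s["qvel"]).max())
a=ctrl.capture("side").astype(float);a0=np.load("a.npy")
print("pointer/clip diff",abs(a-a0)[155:202,366:384].mean(), "figure",abs(a-a0)[155:230,315:350].mean())
cv2.imwrite("pics/z.png",a[:,:,::-1])
E
```

```text
10.1 [ 0.46955051 -0.07637973  0.25129531] [-0.21278908  0.3241816  -0.33381816] 0.0383648094302957
pointer/clip diff 4.833234830575256 figure 6.050190476190476[ WARN:0@1.273] global loadsave.cpp:1063 imwrite_ Unsupported depth image for selected encoder is fallbacked to CV_8U.
```

View pics/z.png

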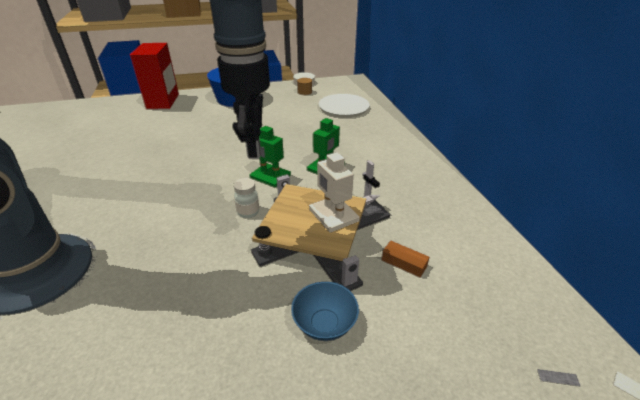

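The plate is back level with its pad at (263,232). The figure is standing at (336,185), the other objects haven't moved, and the arm is well clear.

```bash
python3 -c "
from rig import ctrl
print(ctrl.finish_job())"
```

```text
the job is handed in; nothing more can be done
None
```

I pressed the pad until the pointer was level with the clip (both about 28.5 mm up, judged from the side camera), held it there for over a second and let the plate back up; the figure stayed standing, the arm is clear, and the job is handed in.

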